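# Find the hidden catch and open the filter drawer

### The arm

A 6-joint arm with a two-finger parallel gripper is mounted at the origin on the work surface. World frame = base frame: x ahead of the robot, y to its left, z up, the work surface at z = 0. Lengths are in mm, angles in rad, forces in N, time in s.
With the tool pointing down it reaches from about 275 to 750 mm from the base axis. Payload 10.2 kg.
Tool frame: the origin (TCP) lies midway between the tips of the shut fingers; the grasp point (between the pads) lies grip_depth behind it (grip_depth is the distance from the TCP to the grasp point, in mm); z points along the fingers, y is the line along which they close (so a half turn about z gives the same grasp; the last joint's range is limited). The gripper opens to 85 mm and grips with 20 to 120 N. Pads are 22 mm wide; open, the fingers measure 114 mm over their backs; the gripper's body (76 mm by 85 mm) begins 54 mm behind the grasp point. The pads swing forward as they close: fully open they stand 13 mm farther back than shut.
Start: joints at [0.91, 0.313, 1.498, -0, 1.331, -0.223], TCP at [222.586, 475.486, 231.294] pointing down, gripper open.
Joint ranges: [-2.94, 2.94], [-0.97, 2.17], [0.19, 2.56], [-1.23, 4.37], [0.02, 3.11], [-2.88, 2.88]. Speed limits (rad/s): [2.39, 2.39, 3.01, 3.14, 3.14, 3.14].

### API

Orientations are given as a unit quaternion [w, x, y, z].
In Python, from rig import * gives the robot as it stands.
- The arm moves only by the tool servo_tool, never from a script. Its argument "commands" is a list of rows, each a list of 3 entries, a list of its own where there are three numbers: the gripper command: -1 is fully open, 1 is shut, values between are in proportion, then the shift along the tool's x, y, z in m, then the turn, a rotation vector about the tool's x, y, z in units of 6 degrees (1.0 is 6 degrees). In form: [[grip, [dx, dy, dz], [ax, ay, az]], ...]. A call has 1 to 10 rows; each row shifts and turns the commanded pose from where the row before left it, along the tool's axes as they then stand; what a row does not reach is not made up. A row lasts 1/12 s, in which the tool goes at most 41.7 mm and 7.16 degrees, less where a joint would pass 70% of its speed; a pose out of reach is approached as far as the arm can. A call is refused whole if a number of a shift passes 0.0417 or a number of a turn 1, either way. A call with a gripper value outside its range is refused whole. The fingers move at their own pace and stop on an object; "squeeze" is the grip in N (left out, the last holds). Time passes only in rows, so rows that do not move let the fingers close. It gives the time, the measured TCP pose, the force, the opening and the grip force at its end, in the units of the state.
- sense(): the state, without advancing time (a new reading comes with each control period).
- capture(name): name is "scene" or "top" or "wrist"; returns a dict with "pixels" (384x512x3 uint8, red, green, blue), "z_map" (384x512 float32, mm along the optical axis (not along the pixel's ray), 0 where there is no reading), "fx", "fy", "cx", "cy" (pixels), "distortion" ([k1, k2, p1, p2, k3] as OpenCV has them; the pictures are not rectified), "rvec" (rotation vector, rad) and "tvec" (3), from world to camera coordinates, as OpenCV has them; the wrist camera has in their place "T_tool_cam" (4x4, takes a point from camera to tool coordinates, whose origin is the TCP and whose axes are the flange's). Camera axes: x right, y down, z forward; pixel columns grow to the right and rows downward; lengths in mm; the calibration is good to about 2 mm. A picture is of the moment at which its call begins: read the wrist's pose just before it.
- finish_job(): hands the job in; it is judged then, once.
The state is a dict: "time_s": time; "joints": joint angles; "dq": joint speeds; "tau": joint torques, N m; "eef_pos": TCP position; "ee_rot": TCP orientation; "force": force on the tool from outside, world axes, zero at the start; "wrist_torque": the same for the moment, N m; "grip_width": opening from 0.0 (shut) to 1.0 (fully open); "grip_force": force on a finger pad.
Only numpy, scipy, OpenCV 4.12 (cv2) and the standard library are available. Lean on these libraries where they do the work, as an engineer would, in place of code of your own. Each camera call takes 0.05 s, during which the arm holds its last target. There are 200 camera calls.

### The job

Open the filter drawer of the dark light-tight box: its catch sits in a recess hidden somewhere under the plain grey strip along the front of the box's top. Feel lightly along the strip with closed fingertips until they drop in, press the catch down there so that the drawer springs out a little, then pull the drawer out fully and let go. A gentle push is enough: never lean hard on the box or tug at the shut drawer, and leave the lens and iris stands, the screwdriver and the lens ring where they are.

Things in the scene. Friction and masses are not known exactly. Their poses are not given: they have to be found in the camera images.
- box: Dark metal box, 160 (x) by 470 (y) by 104 mm tall, fixed. Origin: centre of its underside; the drawer opens towards its -x. Its top front edge has a rebate 200 mm long (y -100 to 100 mm), 48 mm wide (x -80 to -32 mm), 8 mm deep, open to the front, closed behind and at both ends by the roof; the rebate's floor is the plain grey strip. Force over 30 N on box or shut drawer harms it.
- strip_mid (a point): Middle of the plain grey strip, on its level surface 96 mm above the table: 48 mm wide (box x), 200 mm long (box y), rigid but for one unmarked part, 50 mm long and the full 48 mm wide: a flap over the recess. The flap's centre lies anywhere from -60 to +60 mm along box y from here, different each time.
- flap (a joint): How far the flap over the recess is pushed in, in m: 0 flush with the strip, 0.014 at its bottom. Only fingertips wholly on the flap sink in. A weak spring (0.7 N, rising to 1.6 N) resists; from 0.006 on the fingertips also meet the catch below.
- catch (a joint): How far the catch, a stiffer sprung plate that fills the recess below the flap, is pressed, in m: 0 up, 0.008 at its bottom (fingertips then 14 mm below the strip). It starts to yield at about 4 N in all and reaches its bottom at 7 to 8 N; the drawer is freed at about 0.005. It springs back when let go.
- drawer (a joint): How far the drawer is out, in m: 0 shut, 0.08 at its stop. Freed, a spring drives it out to about 0.03 by itself; from there it slides with 2 to 3 N and stays where it is left. While it is latched it cannot be pulled out.
- drawer_handle (a point): Middle of the drawer's bar handle, on its axis: round steel bar, 10 mm thick, 100 mm long along box y, 55 mm above the table, 35 mm clear in front of the drawer's front panel (top 78 mm high); posts to the panel 45 mm either side of the middle. Moves with the drawer; shut, it is 132 mm in front of the box's origin.
- lens_stand: Bystander, loose: round lens 60 mm across in a black mount on a post, 150 mm tall, on a 50 by 60 mm aluminium base. Origin at the centre of its underside.
- iris_stand: Bystander, loose: square black iris mount on a post, 134 mm tall, on a 50 by 60 mm base. Origin at the centre of its underside.
- driver: Bystander, loose: screwdriver 170 mm long with a black handle, lying on the table. Origin on its underside.
- lens_cell: Bystander, loose: black ring 38 mm across, 12 mm tall, lying on the roof of the box towards the rear left. Origin at the centre of its underside.

How it is judged:
By the outcome, as a careful person would: the job done as asked, in the order asked, and still so for the second after the job is handed in, with the robot touching nothing.
It also fails if it takes over 72 s, if anything falls off the work surface, if the arm or the gripper's body presses on something with over 40 N, if the wrist force passes 120 N, or if a joint passes its speed limit or range.

## Working session

There is one attempt and no reset: what is moved stays moved. The work goes in short steps, Python scripts to look and compute and a tool call to move; the robot and the scene stay as the last step left them, time stands still between calls to the robot, and variables do not carry over. Pictures are saved under pics/ and viewed, at most 10 in all, crops included, and the job is handed in when it is done.

Besides the shell and the picture viewer there is one more tool, called as name(argument=value, ...) on one line, values as JSON. servo_tool: Moves the arm, as the interface text tells. Its arguments: {"type":"object","properties":{"commands":{"type":"array"},"squeeze":{"type":"number"}},"required":["commands"]}

```bash
ls; mkdir -p pics
python3 - <<'E'
from rig import *
import cv2,numpy as np,pickle
s=sense();print(s)
for n in("scene","top"):
    c=capture(n);pickle.dump(c,open(n+'.pkl','wb'));cv2.imwrite(f'pics/{n}1.png',c["pixels"][:,:,::-1])
E
```

```text
pics
{'time_s': 0.0, 'joints': array([ 9.09598238e-01,  3.13453204e-01,  1.49841743e+00, -2.64903273e-05,
        1.33097000e+00, -2.23389169e-01]), 'dq': array([-2.70142185e-04,  1.57676894e-03,  3.52655282e-04, -7.32795774e-05,
       -1.03959305e-03,  1.48932479e-03]), 'tau': array([ 5.70899883e-04, -4.12272763e+01, -2.59739149e+01, -1.84742166e-04,
        4.31955224e-03, -7.12004544e-05]), 'eef_pos': array([222.43560871, 475.28081699, 230.74082313]), 'ee_rot': array([-2.55451292e-04,  2.17157236e-01,  9.76136438e-01, -5.69453811e-04]), 'force': array([-0.36996017, -0.65490779, -0.85662226]), 'wrist_torque': array([0.03055051, 0.03809264, 0.02510168]), 'grip_force': 0.0, 'grip_width': 1.0007094816480107}
```

View pics/top1.png

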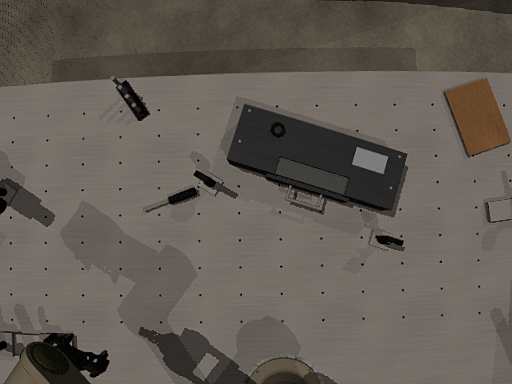

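View pics/scene1.png

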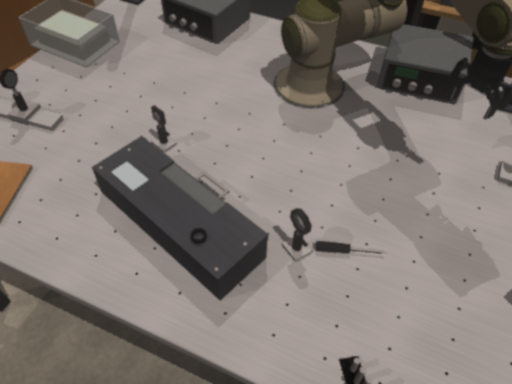

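The top view shows the dark box (roof corners near (245,104), (407,153), (391,210), (228,160)), the strip from (280,157) to (347,193), the handle at (305,198), and stands at (213,184) and (387,240). Next I fit the roof and strip.

```bash
cat > h.py <<'E'
import cv2,numpy as np,pickle
def ray(c,uv,z):
    K=np.array([[c["fx"],0,c["cx"]],[0,c["fy"],c["cy"]],[0,0,1]])
    p=cv2.undistortPoints(np.array(uv,float).reshape(-1,1,2),K,np.array(c["distortion"])).reshape(-1,2)
    R=cv2.Rodrigues(np.array(c["rvec"],float))[0];t=np.array(c["tvec"],float).ravel()
    o=-R.T@t;d=np.c_[p,np.ones(len(p))]@R
    return o+d*((z-o[2])/d[:,2])[:,None]
def zpts(c):
    v,u=np.mgrid[0:384,0:512];uv=np.c_[u.ravel(),v.ravel()]
    K=np.array([[c["fx"],0,c["cx"]],[0,c["fy"],c["cy"]],[0,0,1]])
    p=cv2.undistortPoints(uv.reshape(-1,1,2).astype(float),K,np.array(c["distortion"])).reshape(-1,2)
    R=cv2.Rodrigues(np.array(c["rvec"],float))[0];t=np.array(c["tvec"],float).ravel()
    z=c["z_map"].ravel()[:,None]
    P=(np.c_[p,np.ones(len(p))]*z-t)@R
    P[z[:,0]==0]=np.nan
    return P.reshape(384,512,3)
E
python3 - <<'E'
from h import *
c=pickle.load(open('top.pkl','rb'));print(c["fx"],c["tvec"])
P=zpts(c);im=c["pixels"].astype(int)
reg=np.zeros((384,512),bool);reg[90:222,215:415]=1
m=(reg&(P[...,2]>85)&(P[...,2]<130)).astype(np.uint8)
n,l,st,_=cv2.connectedComponentsWithStats(m);k=1+st[1:,4].argmax();m=(l==k).astype(np.uint8)
print('roof area',m.sum(),'z',np.nanmedian(P[m>0][:,2]))
cn=max(cv2.findContours(m,0,2)[0],key=cv2.contourArea)
r=ray(c,cn.reshape(-1,2),104)[:,:2].astype(np.float32)
print('roof rect',cv2.minAreaRect(r))
# strip by colour
g=im.sum(2)/3
print('brightness strip/roof',g[175,313],g[140,340])
s=((m>0)&(g>(g[175,313]+g[140,340])/2)).astype(np.uint8)
n,l,st,_=cv2.connectedComponentsWithStats(cv2.morphologyEx(s,2,np.ones((3,3),np.uint8)))
k=l[175,313];print(k,st[k])
cn=max(cv2.findContours((l==k).astype(np.uint8),0,2)[0],key=cv2.contourArea)
print('strip rect',cv2.minAreaRect(ray(c,cn.reshape(-1,2),96)[:,:2].astype(np.float32)))
for u in[(305,198),(288,200),(322,210),(286,188),(325,196)]:print(u,ray(c,[u],55)[0].round())
for u in[(213,184),(387,240),(278,130)]:print(u,P[u[1],u[0]].round())
cv2.imwrite('pics/crop1.png',cv2.resize((np.clip(im[140:230,220:420]*2,0,255)).astype(np.uint8)[:,:,::-1],None,fx=4,fy=4))
E
```

```text
389.8772663534273 [  91.32673649  565.99024229 1119.04211374]
roof area 10216 z 103.53065046633836
roof rect ((684.875, -103.62525939941406), (471.4837951660156, 166.90948486328125), 71.51466369628906)
brightness strip/roof 63.0 40.0
4 [ 276  158   72   36 1203]
strip rect ((633.1243896484375, -86.76614379882812), (194.31011962890625, 47.12020492553711), 71.6002197265625)
(305, 198) [574. -72.  55.]
(288, 200) [570. -24.  55.]
(322, 210) [ 540. -119.   55.]
(286, 188) [604. -19.  55.]
(325, 196) [ 579. -129.   55.]
(213, 184) [611. 178. 134.]
(387, 240) [ 454. -276.  133.]
(278, 130) [759.   1. 102.]
```

View pics/crop1.png

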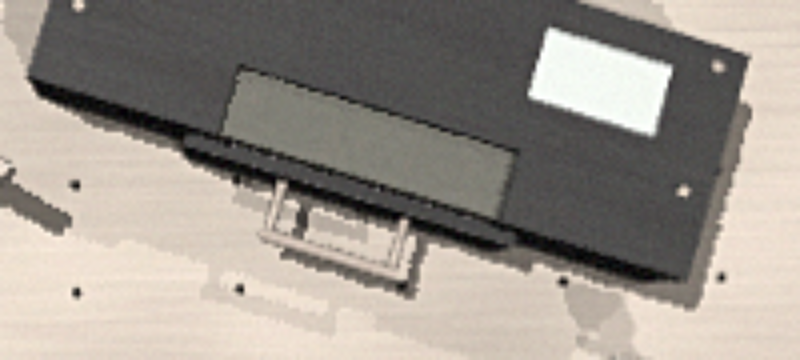

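Box yaw is about -18.45° and the strip middle about (633, -86). I'll turn the tool so its x lies along box y and its y along box x, closing the fingers on the way.

servo_tool(commands=[[1,[0,0,0],[0,0,1]],[1,[0,0,0],[0,0,1]],[1,[0,0,0],[0,0,1]],[1,[0,0,0],[0,0,1]],[1,[0,0,0],[0,0,1]],[1,[0,0,0],[0,0,1]],[1,[0,0,0],[0,0,1]],[1,[0,0,0],[0,0,1]],[1,[0,0,0],[0,0,1]],[1,[0,0,0],[0,0,1]]], squeeze=20)

```text
time_s: 0.93
eef_pos: [222.5, 475.4, 231.0]
ee_rot: [0.0, 0.678, 0.735, -0.0]
force: [-0.5, -0.2, -0.4]
grip_width: 0.0
grip_force: 0.0
```

servo_tool(commands=[[1,[0,0,0],[0,0,1]],[1,[0,0,0],[0,0,1]],[1,[0,0,0],[0,0,1]],[1,[0,0,0],[0,0,0.9]],[1,[-0.015,0.02,0],[0,0,0]],[1,[-0.022,0.032,0],[0,0,0]],[1,[-0.022,0.032,0],[0,0,0]],[1,[-0.022,0.032,0],[0,0,0]],[1,[-0.022,0.032,0],[0,0,0]],[1,[-0.022,0.032,0],[0,0,0]]])

```text
time_s: 1.77
eef_pos: [354.2, 298.2, 231.2]
ee_rot: [-0.0, 0.811, 0.584, -0.0]
force: [0.5, 0.6, -0.4]
grip_width: 0.0
grip_force: 0.0
```

servo_tool(commands=[[1,[-0.022,0.032,0],[0,0,0]],[1,[-0.022,0.032,0],[0,0,0]],[1,[-0.022,0.032,0],[0,0,0]],[1,[-0.022,0.032,0],[0,0,0]],[1,[-0.022,0.032,0],[0,0,0]],[1,[-0.022,0.032,0],[0,0,0]],[1,[-0.022,0.032,0],[0,0,0]],[1,[-0.022,0.032,0],[0,0,0]],[1,[-0.01,0.015,0],[0,0,0]],[1,[0,0,0],[0,0,0]]])

```text
time_s: 2.6
eef_pos: [553.1, 34.4, 230.3]
ee_rot: [-0.0, 0.813, 0.583, -0.001]
force: [-0.8, -0.4, 0.1]
grip_width: -0.001
grip_force: 0.0
```

servo_tool(commands=[[1,[-0.01,0.0285,0],[0,0,0]],[1,[-0.01,0.0285,0],[0,0,0]],[1,[-0.01,0.0285,0],[0,0,0]],[1,[-0.01,0.0285,0],[0,0,0]],[1,[0,0,0.03],[0,0,0]],[1,[0,0,0.03],[0,0,0]],[1,[0,0,0.03],[0,0,0]],[1,[0,0,0.02],[0,0,0]],[1,[0,0,0.01],[0,0,0]],[1,[0,0,0],[0,0,0]]])

```text
time_s: 3.43
eef_pos: [646.0, -35.7, 109.1]
ee_rot: [-0.002, 0.811, 0.585, -0.001]
force: [0.1, 0.4, 0.3]
grip_width: -0.003
grip_force: 0.0
```

Run:
```python
from rig import *
import cv2,numpy as np,pickle
from h import *
s=sense();print(s["eef_pos"],s["force"])
c=capture("scene");pickle.dump(c,open('scene2.pkl','wb'))
cv2.imwrite('pics/scene2.png',cv2.resize(c["pixels"][120:300,80:320,::-1],None,fx=3,fy=3))
d=np.array(s["eef_pos"])[:2]-[633,-86.5];a=np.deg2rad(-18.45)
print('box-frame offset x,y',d@[np.cos(a),np.sin(a)],d@[-np.sin(a),np.cos(a)])
```

```text
[645.9580683  -35.65780454 109.08445444] [0.1016097  0.35038155 0.25520476]
box-frame offset x,y -3.7983577121129444 52.32984665970519
```

View pics/scene2.png

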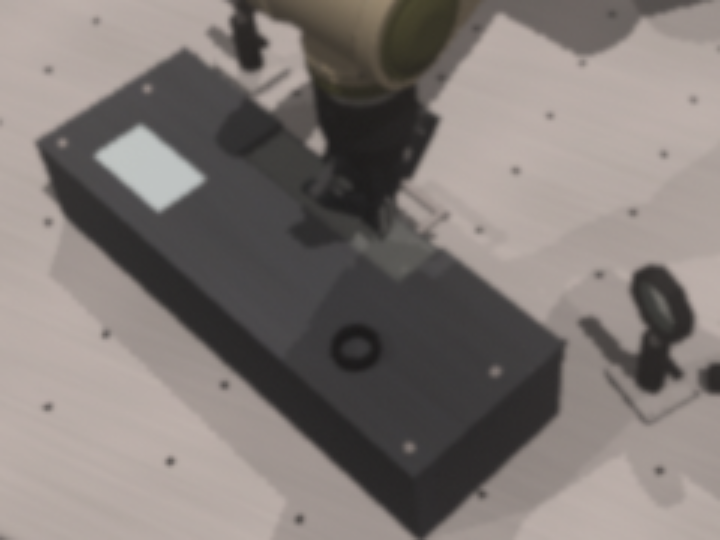

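The fingertips (crop (380,240)) hover over the strip near its left end, clear of the stands. Next, a slow descent.

servo_tool(commands=[[1,[-0.002,0.003,0.004],[0,0,0]],[1,[0,0,0.004],[0,0,0]],[1,[0,0,0.002],[0,0,0]],[1,[0,0,0.001],[0,0,0]],[1,[0,0,0.001],[0,0,0]],[1,[0,0,0.0005],[0,0,0]],[1,[0,0,0.0005],[0,0,0]],[1,[0,0,0],[0,0,0]]])

```text
time_s: 4.15
eef_pos: [649.4, -39.3, 98.3]
ee_rot: [0.0, 0.811, 0.584, 0.0]
force: [-0.2, 0.7, 0.4]
grip_width: 0.003
grip_force: 0.0
```

servo_tool(commands=[[1,[0,0,0.0005],[0,0,0]],[1,[0,0,0.0005],[0,0,0]],[1,[0,0,0.0005],[0,0,0]],[1,[0,0,0.0005],[0,0,0]],[1,[0,0,0],[0,0,0]]])

```text
time_s: 4.57
eef_pos: [649.3, -39.4, 96.2]
ee_rot: [-0.0, 0.811, 0.584, -0.0]
force: [0.0, -0.5, 0.4]
grip_width: -0.004
grip_force: 0.0
```

servo_tool(commands=[[1,[0,0,0.0005],[0,0,0]],[1,[0,0,0.0005],[0,0,0]],[1,[0,0,0],[0,0,0]]])

```text
time_s: 4.82
eef_pos: [649.4, -39.4, 96.1]
ee_rot: [0.0, 0.811, 0.584, 0.0]
force: [-2.7, -0.2, 5.5]
grip_width: 0.003
grip_force: 2.8
```

Rigid contact at z = 96.1. I'll ease off to a light touch and slide along the strip towards -box y.

servo_tool(commands=[[1,[0,0,-0.0003],[0,0,0]],[1,[-0.002,0,0],[0,0,0]],[1,[-0.002,0,0],[0,0,0]],[1,[-0.002,0,0],[0,0,0]],[1,[-0.002,0,0],[0,0,0]],[1,[0,0,0],[0,0,0]]])

```text
time_s: 5.32
eef_pos: [647.1, -47.2, 96.1]
ee_rot: [0.0, 0.812, 0.584, 0.001]
force: [0.8, 2.9, 5.8]
grip_width: -0.003
grip_force: 2.7
```

servo_tool(commands=[[1,[-0.002,0,0],[0,0,0]],[1,[-0.002,0,0],[0,0,0]],[1,[-0.002,0,0],[0,0,0]],[1,[-0.002,0,0],[0,0,0]],[1,[0,0,0],[0,0,0]]])

```text
time_s: 5.73
eef_pos: [644.6, -54.8, 96.1]
ee_rot: [0.0, 0.812, 0.584, 0.001]
force: [1.3, 2.0, 5.8]
grip_width: -0.002
grip_force: 2.7
```

servo_tool(commands=[[1,[-0.002,0,-0.0003],[0,0,0]],[1,[-0.002,0,0],[0,0,0]],[1,[-0.002,0,0],[0,0,0]],[1,[-0.002,0,0],[0,0,0]],[1,[0,0,0],[0,0,0]]])

```text
time_s: 6.15
eef_pos: [641.7, -62.6, 96.1]
ee_rot: [0.0, 0.812, 0.584, 0.0]
force: [-0.2, 1.8, 5.0]
grip_width: -0.002
grip_force: 2.6
```

servo_tool(commands=[[1,[-0.002,0,0],[0,0,0]],[1,[-0.002,0,0],[0,0,0]],[1,[-0.002,0,0],[0,0,0]],[1,[-0.002,0,0],[0,0,0]],[1,[0,0,0],[0,0,0]]])

```text
time_s: 6.57
eef_pos: [639.2, -70.2, 96.1]
ee_rot: [0.0, 0.812, 0.584, 0.0]
force: [0.5, 2.3, 5.8]
grip_width: -0.001
grip_force: 2.6
```

servo_tool(commands=[[1,[-0.002,0,-0.0003],[0,0,0]],[1,[-0.002,0,0],[0,0,0]],[1,[-0.002,0,0],[0,0,0]],[1,[-0.002,0,0],[0,0,0]],[1,[0,0,0],[0,0,0]]])

```text
time_s: 6.98
eef_pos: [636.5, -77.9, 96.1]
ee_rot: [0.0, 0.812, 0.584, -0.0]
force: [0.4, -0.5, 2.5]
grip_width: 0.002
grip_force: 1.6
```

servo_tool(commands=[[1,[-0.002,0,0],[0,0,0]],[1,[-0.002,0,0],[0,0,0]],[1,[-0.002,0,0],[0,0,0]],[1,[-0.002,0,0],[0,0,0]],[1,[0,0,0],[0,0,0]]])

```text
time_s: 7.4
eef_pos: [633.9, -85.4, 96.1]
ee_rot: [0.0, 0.812, 0.584, -0.0]
force: [-0.2, 0.1, 3.0]
grip_width: 0.003
grip_force: 1.2
```

servo_tool(commands=[[1,[-0.002,0,0],[0,0,0]],[1,[-0.002,0,0],[0,0,0]],[1,[-0.002,0,0],[0,0,0]],[1,[-0.002,0,0],[0,0,0]],[1,[0,0,0],[0,0,0]]])

```text
time_s: 7.82
eef_pos: [631.4, -93.0, 96.1]
ee_rot: [0.0, 0.812, 0.584, -0.0]
force: [-0.4, -0.5, 1.4]
grip_width: -0.002
grip_force: 0.9
```

servo_tool(commands=[[1,[-0.002,0,0],[0,0,0]],[1,[-0.002,0,0],[0,0,0]],[1,[-0.002,0,0],[0,0,0]],[1,[-0.002,0,0],[0,0,0]],[1,[0,0,0],[0,0,0]]])

```text
time_s: 8.23
eef_pos: [628.9, -100.6, 96.1]
ee_rot: [0.0, 0.812, 0.584, -0.0]
force: [0.0, -0.6, 1.2]
grip_width: -0.0
grip_force: 0.5
```

servo_tool(commands=[[1,[0,0,0.0005],[0,0,0]],[1,[0,0,0],[0,0,0]]])

```text
time_s: 8.4
eef_pos: [628.9, -100.6, 96.0]
ee_rot: [0.0, 0.812, 0.584, -0.0]
force: [-2.9, -1.3, 3.9]
grip_width: -0.002
grip_force: 2.4
```

Still rigid here. I'll carry on.

servo_tool(commands=[[1,[-0.002,0,0],[0,0,0]],[1,[-0.002,0,0],[0,0,0]],[1,[-0.002,0,0],[0,0,0]],[1,[-0.002,0,0],[0,0,0]],[1,[0,0,0],[0,0,0]]])

```text
time_s: 8.82
eef_pos: [626.8, -107.8, 96.1]
ee_rot: [0.0, 0.812, 0.584, 0.001]
force: [-0.0, 2.1, 4.8]
grip_width: -0.003
grip_force: 2.6
```

servo_tool(commands=[[1,[-0.002,0,0],[0,0,0]],[1,[-0.002,0,0],[0,0,0]],[1,[-0.002,0,0],[0,0,0]],[1,[-0.002,0,0],[0,0,0]],[1,[0,0,0],[0,0,0]]])

```text
time_s: 9.23
eef_pos: [624.3, -115.3, 96.1]
ee_rot: [0.0, 0.812, 0.584, 0.001]
force: [0.6, 1.6, 4.8]
grip_width: -0.002
grip_force: 2.6
```

servo_tool(commands=[[1,[-0.002,0,0],[0,0,0]],[1,[-0.002,0,0],[0,0,0]],[1,[-0.002,0,0],[0,0,0]],[1,[-0.002,0,0],[0,0,0]],[1,[0,0,0],[0,0,0]]])

```text
time_s: 9.65
eef_pos: [621.6, -123.1, 95.9]
ee_rot: [0.0, 0.812, 0.584, 0.0]
force: [1.5, 2.6, 5.3]
grip_width: 0.002
grip_force: 2.6
```

servo_tool(commands=[[1,[-0.002,0,0],[0,0,0]],[1,[-0.002,0,0],[0,0,0]],[1,[-0.002,0,0],[0,0,0]],[1,[-0.002,0,0],[0,0,0]],[1,[0,0,0],[0,0,0]]])

```text
time_s: 10.07
eef_pos: [618.6, -131.0, 95.3]
ee_rot: [-0.0, 0.812, 0.584, -0.0]
force: [0.9, -0.1, 0.4]
grip_width: -0.001
grip_force: 0.3
```

They dropped in (z 95.3, force near zero). I'll move 9 mm further to the flap's middle and sink slowly.

servo_tool(commands=[[1,[-0.003,0,0],[0,0,0]],[1,[-0.003,0,0],[0,0,0]],[1,[-0.003,0,0],[0,0,0]],[1,[0,0,0.001],[0,0,0]],[1,[0,0,0.001],[0,0,0]],[1,[0,0,0.001],[0,0,0]],[1,[0,0,0],[0,0,0]]])

```text
time_s: 10.65
eef_pos: [616.0, -138.9, 92.4]
ee_rot: [-0.0, 0.811, 0.584, -0.0]
force: [-0.4, 0.9, 1.0]
grip_width: 0.003
grip_force: 0.4
```

servo_tool(commands=[[1,[0,0,0.001],[0,0,0]],[1,[0,0,0.001],[0,0,0]],[1,[0,0,0.001],[0,0,0]],[1,[0,0,0],[0,0,0]]])

```text
time_s: 10.98
eef_pos: [616.1, -138.9, 89.9]
ee_rot: [0.0, 0.811, 0.584, 0.0]
force: [-0.6, -0.4, 1.7]
grip_width: 0.002
grip_force: 1.2
```

servo_tool(commands=[[1,[0,0,0.001],[0,0,0]],[1,[0,0,0.001],[0,0,0]],[1,[0,0,0.001],[0,0,0]],[1,[0,0,0.001],[0,0,0]],[1,[0,0,0.001],[0,0,0]],[1,[0,0,0],[0,0,0]]])

```text
time_s: 11.48
eef_pos: [616.1, -138.9, 85.1]
ee_rot: [0.0, 0.811, 0.584, 0.0]
force: [-1.2, 0.5, 5.7]
grip_width: 0.003
grip_force: 2.4
```

servo_tool(commands=[[1,[0,0,0.001],[0,0,0]],[1,[0,0,0.0005],[0,0,0]],[1,[0,0,0],[0,0,0]],[1,[0,0,0],[0,0,0]],[1,[0,0,0],[0,0,0]],[1,[0,0,0],[0,0,0]]])

```text
time_s: 11.98
eef_pos: [616.2, -138.9, 83.8]
ee_rot: [0.0, 0.811, 0.584, 0.0]
force: [-1.6, -0.4, 6.4]
grip_width: -0.0
grip_force: 2.9
```

servo_tool(commands=[[1,[0,0,-0.005],[0,0,0]],[1,[0,0,-0.01],[0,0,0]],[1,[0,0,-0.02],[0,0,0]],[1,[0,0,-0.03],[0,0,0]],[1,[0,0,-0.03],[0,0,0]],[1,[0,0,-0.01],[0,0,0]],[0.1,[0,0,0],[0,0,0]],[0.1,[0,0,0],[0,0,0]]])

```text
time_s: 12.65
eef_pos: [615.8, -138.8, 187.7]
ee_rot: [-0.0, 0.811, 0.584, -0.0]
force: [-0.3, 0.4, -1.5]
grip_width: 0.27
grip_force: 0.0
```

Run:
```python
from rig import *
from h import *
s=sense();print(s["eef_pos"],s["grip_width"])
c=capture("top");pickle.dump(c,open('top2.pkl','wb'))
im=c["pixels"].astype(int)
cv2.imwrite('pics/crop2.png',cv2.resize((np.clip(im[140:240,240:380]*2,0,255)).astype(np.uint8)[:,:,::-1],None,fx=5,fy=5))
```

```text
[ 615.82634691 -138.81099833  187.71210716] 0.2703046170355429
```

View pics/crop2.png

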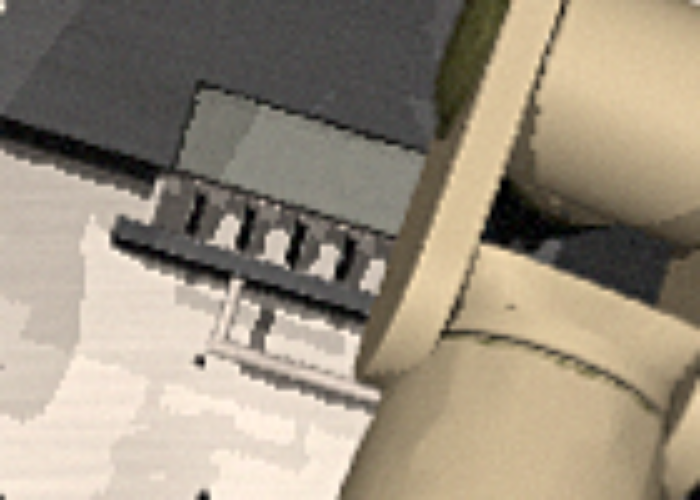

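The drawer has sprung out. The bar runs from crop (215,347) to (375,393), its right end hidden by the arm.

Run:
```python
from h import *
a=np.deg2rad(-18.5);X=np.array([np.cos(a),np.sin(a)]);Y=np.array([-X[1],X[0]])
b=ray(pickle.load(open('top2.pkl','rb')),[(283,209.4),(298.4,213.8),(314,218.2)],57)[:,:2]
b0=ray(pickle.load(open('top.pkl','rb')),[(286.5,199.2),(321.3,208.8)],57)[:,:2]
for n,p in(('now',b),('shut',b0)):print(n,((p-[633,-86.5])@X).round(1),((p-[633,-86.5])@Y).round(1))
t=np.array([615.8,-138.8])-[633,-86.5];print('tcp',t@X,t@Y)
```

```text
now [-109.3 -108.3 -107.1] [ 44.9  -0.1 -45.6]
shut [-78.9 -75.7] [ 43.9 -57.6]
tcp 0.2838666604396516 -55.054967257451835
```

servo_tool(commands=[[0.3,[0.011,-0.0215,0],[0,0,0]],[0.3,[0.011,-0.0215,0],[0,0,0]],[0.3,[0.011,-0.0215,0],[0,0,0]],[0.3,[0.011,-0.0215,0],[0,0,0]],[0.3,[0.011,-0.0215,0],[0,0,0]],[0.3,[0,0,0.03],[0,0,0]],[0.3,[0,0,0.03],[0,0,0]],[0.3,[0,0,0.025],[0,0,0]],[0.3,[0,0,0],[0,0,0]],[0.3,[0,0,0],[0,0,0]]])

```text
time_s: 13.53
eef_pos: [530.6, -52.4, 101.9]
ee_rot: [-0.002, 0.812, 0.584, -0.001]
force: [-0.1, 0.2, 1.6]
grip_width: 0.351
grip_force: 0.0
```

Run:
```python
import rig
from rig import *
from h import *
print([ (k,v) for k,v in vars(rig).items() if 'depth' in k.lower()])
s=sense();print(s["eef_pos"],s["grip_width"],s["force"])
a=np.deg2rad(-18.5);X=np.array([np.cos(a),np.sin(a)]);Y=np.array([-X[1],X[0]])
t=np.array(s["eef_pos"])[:2]-[633,-86.5];print('tcp',t@X,t@Y)
c=capture("wrist");print(c["T_tool_cam"])
cv2.imwrite('pics/w1.png',np.clip(c["pixels"][:,:,::-1].astype(int)*1.7,0,255).astype(np.uint8))
```

```text
[('grip_depth', 18.700000000000003)]
[530.63835032 -52.43731896 101.91015726] 0.35069596623440824 [-0.05922156  0.21647385  1.62072043]
tcp -107.88022108111426 -0.17738189301370233
[[-3.04701619e-04 -9.50978853e-01 -3.09255765e-01  7.87571652e+01]
 [ 9.99999122e-01  1.08947760e-04 -1.32029347e-03 -8.69123443e-01]
 [ 1.28926389e-03 -3.09255896e-01  9.50977985e-01 -1.41285271e+02]
 [ 0.00000000e+00  0.00000000e+00  0.00000000e+00  1.00000000e+00]]
```

View pics/w1.png

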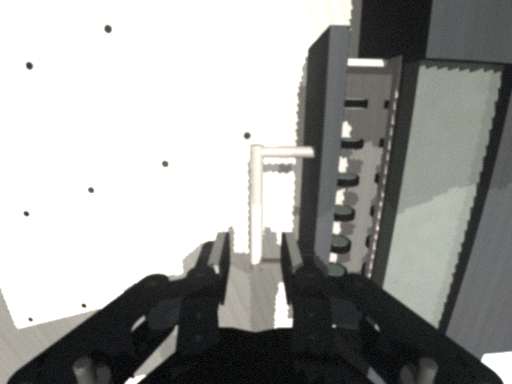

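The wrist view shows the bar (column 256) centred between the fingers, with a clear gap to the panel. I'll go down and grip lightly.

servo_tool(commands=[[0.3,[0,0,0.015],[0,0,0]],[0.3,[0,0,0.015],[0,0,0]],[0.3,[0,0,0.015],[0,0,0]],[0.3,[0,0,0.012],[0,0,0]],[0.3,[0,0,0.007],[0,0,0]],[0.3,[0,0,0],[0,0,0]],[1,[0,0,0],[0,0,0]],[1,[0,0,0],[0,0,0]],[1,[0,0,0],[0,0,0]],[1,[0,0,0],[0,0,0]]], squeeze=20)

```text
time_s: 14.42
eef_pos: [532.1, -52.9, 40.3]
ee_rot: [0.001, 0.811, 0.584, 0.0]
force: [-1.8, 0.2, 6.2]
grip_width: 0.107
grip_force: 20.1
```

servo_tool(commands=[[1,[0,0,-0.0015],[0,0,0]],[1,[0,-0.003,0],[0,0,0]],[1,[0,-0.005,0],[0,0,0]],[1,[0,-0.005,0],[0,0,0]],[1,[0,-0.005,0],[0,0,0]],[1,[0,-0.005,0],[0,0,0]],[1,[0,-0.005,0],[0,0,0]],[1,[0,-0.005,0],[0,0,0]],[1,[0,-0.005,0],[0,0,0]],[1,[0,0,0],[0,0,0]]])

```text
time_s: 15.25
eef_pos: [494.3, -40.2, 40.5]
ee_rot: [-0.001, 0.811, 0.584, -0.001]
force: [-1.0, 1.2, -7.9]
grip_width: 0.11
grip_force: 19.9
```

servo_tool(commands=[[1,[0,-0.002,0],[0,0,0]],[1,[0,-0.002,0],[0,0,0]],[1,[0,-0.002,0],[0,0,0]],[1,[0,-0.001,0],[0,0,0]],[1,[0,0,0],[0,0,0]]])

```text
time_s: 15.67
eef_pos: [488.6, -38.3, 40.6]
ee_rot: [-0.0, 0.811, 0.584, -0.0]
force: [1.3, 0.3, -12.0]
grip_width: 0.102
grip_force: 19.6
```

servo_tool(commands=[[1,[0,-0.001,0.001],[0,0,0]],[1,[0,-0.001,0],[0,0,0]],[1,[0,-0.001,0],[0,0,0]],[1,[0,0,0],[0,0,0]]])

```text
time_s: 16.0
eef_pos: [486.6, -37.7, 40.4]
ee_rot: [0.001, 0.811, 0.584, 0.001]
force: [3.0, -0.3, 1.1]
grip_width: 0.104
grip_force: 20.6
```

servo_tool(commands=[[1,[0,-0.001,0],[0,0,0]],[1,[0,-0.001,0],[0,0,0]],[1,[0,0,0],[0,0,0]]])

```text
time_s: 16.25
eef_pos: [485.6, -37.4, 40.4]
ee_rot: [0.002, 0.812, 0.584, 0.001]
force: [7.0, -0.4, -0.6]
grip_width: 0.11
grip_force: 20.5
```

servo_tool(commands=[[1,[0,-0.001,0],[0,0,0]],[1,[0,-0.001,0],[0,0,0]],[1,[0,0,0],[0,0,0]]])

```text
time_s: 16.5
eef_pos: [485.6, -37.3, 40.5]
ee_rot: [0.004, 0.812, 0.584, 0.003]
force: [17.0, -2.2, -10.2]
grip_width: 0.106
grip_force: 20.2
```

At the stop. I'll relax the pull, open part way, and rise.

servo_tool(commands=[[1,[0,0.002,0],[0,0,0]],[1,[0,0.001,0.001],[0,0,0]],[0.3,[0,0,0],[0,0,0]],[0.3,[0,0,0],[0,0,0]],[0.3,[0,0,0],[0,0,0]],[0.3,[0,0,0],[0,0,0]],[0.3,[0,0,-0.005],[0,0,0]],[0.3,[0,0,-0.01],[0,0,0]],[0.3,[0,0,-0.02],[0,0,0]],[0.3,[0,0,-0.03],[0,0,0]]])

```text
time_s: 17.33
eef_pos: [483.9, -36.9, 103.7]
ee_rot: [-0.002, 0.812, 0.584, -0.001]
force: [0.5, 0.1, 0.6]
grip_width: 0.354
grip_force: 0.0
```

servo_tool(commands=[[0.3,[0,0,-0.03],[0,0,0]],[0.3,[0,0,-0.03],[0,0,0]],[0.3,[0,0,-0.03],[0,0,0]],[0.3,[0.02,-0.02,-0.01],[0,0,0]],[0.3,[0.03,-0.02,0],[0,0,0]],[0.3,[0.03,-0.02,0],[0,0,0]],[0.3,[0.03,-0.02,0],[0,0,0]],[0.3,[0.02,-0.01,0],[0,0,0]],[0.3,[0,0,0],[0,0,0]],[0.3,[0,0,0],[0,0,0]]])

```text
time_s: 18.17
eef_pos: [440.7, 115.4, 204.5]
ee_rot: [0.0, 0.811, 0.585, 0.0]
force: [0.3, -0.9, 0.3]
grip_width: 0.353
grip_force: 0.0
```

Run:
```python
from rig import *
from h import *
s=sense();print(s["eef_pos"],s["force"],s["grip_width"])
c=capture("top");pickle.dump(c,open('top3.pkl','wb'))
im=c["pixels"].astype(int)
cv2.imwrite('pics/top3.png',cv2.resize((np.clip(im[90:270,130:430]*2,0,255)).astype(np.uint8)[:,:,::-1],None,fx=2.6,fy=2.6))
```

```text
[440.66102529 115.38928204 204.49768248] [ 0.2882563  -0.8510025   0.27452084] 0.3525799737238628
```

View pics/top3.png

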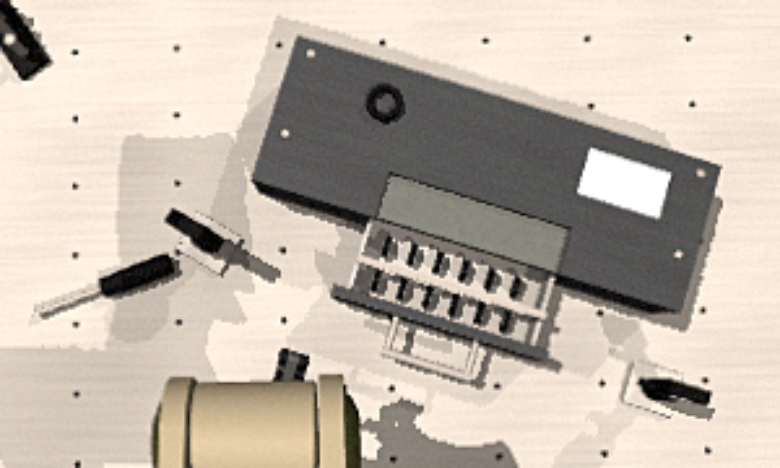

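The view shows the drawer fully out (bar near crop (432,368)), with the stands, screwdriver and ring still in place and the arm clear.

```bash
python3 -c "
from rig import *
print(finish_job())"
```

```text
the job is handed in; nothing more can be done
None
```

The drawer is open to its stop and released, with the catch found by feel about 57 mm from the strip's middle; the lens and iris stands, screwdriver and ring still look in place, and the job was handed in at about 18 s.

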